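# Sweep the washers through the gate into the slot

### The arm

A 6-joint arm with a two-finger parallel gripper is mounted at the origin on the work surface. World frame = base frame: x ahead of the robot, y to its left, z up, the work surface at z = 0. Lengths are in m, angles in rad, forces in N, time in s.
With the tool pointing down it reaches from about 0.25 to 0.725 m from the base axis. Payload 4 kg.
Tool frame: the origin (TCP) lies on the centre line of the jaws, within the pads' length; the fingertips stand 17 mm ahead of it and the grasp point (between the pads) lies 2 mm behind it; z points along the fingers, y is the line along which they close (so a half turn about z gives the same grasp; the last joint's range is limited). The gripper opens to 85 mm and grips with 20 to 120 N. Pads are 22 mm wide; open, the fingers measure 114 mm over their backs; the gripper's body (76 mm by 85 mm) begins 54 mm behind the grasp point. The pads swing forward as they close: fully open they stand 13 mm farther back than shut.
Start: joints at [1.288, 0.241, 0.005, 1.335, 0, 1.571], TCP at [0.14, 0.48, 0.248] pointing down, gripper open.
Joint ranges: [-2.72, 2.72], [-1.05, 1.87], [-1.09, 1.28], [-1.99, 2.15], [-1.42, 1.44], [-3.14, 3.14]. Speed limits (rad/s): [2.79, 2.79, 3.14, 3.14, 3.14, 3.14].

### API

Orientations are given as a unit quaternion [x, y, z, w].
In Python, from workcell import bot, camera, get_calibration gives the robot as it stands.
- The arm moves only by the tool apply_moves, never from a script. Its argument "steps" is a list of rows, each a list of 3 entries, a list of its own where there are three numbers: the shift along the tool's x, y, z as a fraction of full scale, then the turn, a rotation vector about the tool's x, y, z as a fraction of full scale, then the opening, from 0 (shut) to 1 (fully open). A call has exactly 8 rows; each row shifts and turns the commanded pose from where the row before left it, along the tool's axes as they then stand; what a row does not reach is not made up. Full scale, the value 1, is 20 cm for a shift and pi rad for a turn. A row lasts 1/12 s, in which the tool goes at most 41.7 mm and 7.16 degrees, less where a joint would pass 70% of its speed; a pose out of reach is approached as far as the arm can. A call with a number of a shift or a turn outside -1 to 1 is refused whole. A call with a gripper value outside its range is refused whole. The fingers move at their own pace and stop on an object; the grip force is fixed at half the most. Time passes only in rows, so rows that do not move let the fingers close, or fill a call up. It gives the time, the measured TCP pose, the force, the opening and the grip force at its end, in the units of the state.
- bot.get_obs(): the state, without advancing time (a new reading comes with each control period).
- camera(name): name is "side" or "top"; returns (picture, depth): 400x640x3 uint8, red, green, blue; 400x640 float32, m along the optical axis (not along the pixel's ray), 0 where there is no reading.
- get_calibration(name): a dict with "fov_y" (degrees; the focal length in pixels is half the picture's height over the tangent of half this angle, whatever the lens; pixels are square), "cx", "cy" (the principal point, pixels), "dist_coeffs" ([k1, k2, p1, p2, k3] as OpenCV has them; the pictures are not rectified), "rvec" (rotation vector, rad) and "tvec" (3), from world to camera coordinates, as OpenCV has them. Camera axes: x right, y down, z forward; pixel columns grow to the right and rows downward; lengths in m; the calibration is good to about 2 mm. A picture is of the moment at which its call begins. get_calibration takes no time and is no camera call.
- bot.job_done(): hands the job in; it is judged then, once.
The state is a dict: "clock": time; "joint_pos": joint angles; "joint_vel": joint speeds; "tau": joint torques, N m; "eef_pos": TCP position; "tool_rot": TCP orientation; "ft_force": force on the tool from outside, world axes, zero at the start; "ft_torque": the same for the moment, N m; "grip_width": finger opening in m; "grasp_force": force on a finger pad.
Only numpy, scipy, OpenCV 4.12 (cv2) and the standard library are available. Lean on these libraries where they do the work, as an engineer would, in place of code of your own. Each camera call takes 0.05 s, during which the arm holds its last target. There are 200 camera calls.

### The job

Push the three loose steel washers along the sorting tray's white deck with the fingertips, through the orange gate and down into the slot behind it, one after another, never picking one up. Leave the brass standoff and the black knob standing where they are on the tray, and leave the other things on the bench alone.

Things in the scene. Friction and masses are not known exactly. Their poses are not given: they have to be found in the camera images.
- tray: blue-rimmed sorting tray fixed to the bench, at any yaw up to 25 degrees either way. Origin: on the table surface. Axes: z up; -y runs from the open deck through the gate to the slot (towards the robot's right, world -y, at yaw 0). White deck 52 mm above the table, from x -115 to 115 mm and y -60 mm (lip, where it drops straight into the slot) to 150 mm. Rim 6 mm thick, top 68 mm above the table
- deck (a point): point on the deck surface straight above the tray's origin. Two straight orange funnel walls (tops 68 mm above the table) stand on the deck and narrow it towards the gate: inner faces from x = +-115 mm, y = 20 mm to x = +-26 mm, y = -52 mm in the tray's axes
- gate (a point): middle of the gate, on the deck surface, 4 mm before the lip (tray y = -56 mm). The gate is the 46 mm wide opening between two orange cheeks 16 mm high, which begin 7 mm before the lip and run on along both sides of the slot. Axes as the tray's: things pass towards -y
- slot (a point): middle of the slot's mouth, level with the deck: an open-topped pocket 46 mm wide (tray x), 52 mm long (tray y -60 to -112 mm), its black floor 48 mm below the deck; a blue wall 16 mm above deck level closes the far end
- standoff: brass standoff, 18 mm foot, 45 mm tall, standing loose on the rear part of the deck (110 to 130 mm along the tray's +y); to be left alone. Origin under its foot
- dial_knob: black dial knob, 26 mm foot, 26 mm tall, standing loose on the rear part of the deck (110 to 130 mm along the tray's +y); to be left alone. Origin under its foot
- jar: clear jar with a yellow lid, 60 mm across, 85 mm tall, on the bench to the right; bystander. Origin under its base
- driver: screwdriver with a green handle, about 200 mm long, lying on the bench to the left; bystander
- bit_case: black bit case 110 x 160 x 50 mm on the bench to the left; bystander. Origin under its centre
- mug: white mug 80 mm across, 95 mm tall, on the bench to the right; bystander. Origin under its base
- gearbox: opened aluminium gearbox housing 100 x 140 x 68 mm on the bench to the right; bystander. Origin under its centre
- washer_a_center (a point): one of three identical loose dark steel spacer washers, flat rings 32 mm across, 13 mm hole, 7 mm thick, about 36 g, lying flat on the tray's white deck (centre then 55.5 mm above the table), at least about 40 mm centre to centre from its neighbours. The point is the centre of the ring, half-way up
- washer_b_center (a point): one of three identical loose dark steel spacer washers, flat rings 32 mm across, 13 mm hole, 7 mm thick, about 36 g, lying flat on the tray's white deck (centre then 55.5 mm above the table), at least about 40 mm centre to centre from its neighbours. The point is the centre of the ring, half-way up
- washer_c_center (a point): one of three identical loose dark steel spacer washers, flat rings 32 mm across, 13 mm hole, 7 mm thick, about 36 g, lying flat on the tray's white deck (centre then 55.5 mm above the table), at least about 40 mm centre to centre from its neighbours. The point is the centre of the ring, half-way up

How it is judged:
On the way, in this order (a step that is already met when the one before it is completed fails the run):
1. one washer lies in the slot, the other two not yet ((((horizontal distance between washer_a_center and slot below 0.034 m and height (world z) of washer_a_center below 0.044 m) and not (horizontal distance between washer_b_center and slot below 0.034 m and height (world z) of washer_b_center below 0.044 m) and not (horizontal distance between washer_c_center and slot below 0.034 m and height (world z) of washer_c_center below 0.044 m)) or (not (horizontal distance between washer_a_center and slot below 0.034 m and height (world z) of washer_a_center below 0.044 m) and (horizontal distance between washer_b_center and slot below 0.034 m and height (world z) of washer_b_center below 0.044 m) and not (horizontal distance between washer_c_center and slot below 0.034 m and height (world z) of washer_c_center below 0.044 m)) or (not (horizontal distance between washer_a_center and slot below 0.034 m and height (world z) of washer_a_center below 0.044 m) and not (horizontal distance between washer_b_center and slot below 0.034 m and height (world z) of washer_b_center below 0.044 m) and (horizontal distance between washer_c_center and slot below 0.034 m and height (world z) of washer_c_center below 0.044 m)))), for 0.2 s.
2. two washers lie in the slot, the last not yet ((((horizontal distance between washer_a_center and slot below 0.034 m and height (world z) of washer_a_center below 0.044 m) and (horizontal distance between washer_b_center and slot below 0.034 m and height (world z) of washer_b_center below 0.044 m) and not (horizontal distance between washer_c_center and slot below 0.034 m and height (world z) of washer_c_center below 0.044 m)) or ((horizontal distance between washer_a_center and slot below 0.034 m and height (world z) of washer_a_center below 0.044 m) and not (horizontal distance between washer_b_center and slot below 0.034 m and height (world z) of washer_b_center below 0.044 m) and (horizontal distance between washer_c_center and slot below 0.034 m and height (world z) of washer_c_center below 0.044 m)) or (not (horizontal distance between washer_a_center and slot below 0.034 m and height (world z) of washer_a_center below 0.044 m) and (horizontal distance between washer_b_center and slot below 0.034 m and height (world z) of washer_b_center below 0.044 m) and (horizontal distance between washer_c_center and slot below 0.034 m and height (world z) of washer_c_center below 0.044 m)))), for 0.2 s.
3. all three washers lie in the slot (((horizontal distance between washer_a_center and slot below 0.034 m and height (world z) of washer_a_center below 0.044 m) and (horizontal distance between washer_b_center and slot below 0.034 m and height (world z) of washer_b_center below 0.044 m) and (horizontal distance between washer_c_center and slot below 0.034 m and height (world z) of washer_c_center below 0.044 m))), for 0.2 s.
At the end, for the whole second after the job is handed in: All three washers rest inside the slot, their centres at least 8 mm below the deck; the standoff and the knob stand upright on the tray within 20 mm of where they were (horizontal distance between each of washer_a_center, washer_b_center, washer_c_center and slot below 0.034 m and height (world z) of each of washer_a_center, washer_b_center, washer_c_center below 0.044 m and linear speed of each of washer_a, washer_b, washer_c below 0.02 m/s and angle between each of standoff, dial_knob's own z axis and vertical below 0.3 rad and distance of each of standoff, dial_knob from where it was at the start of the episode below 0.02 m); the robot touches nothing.
It fails at once if a washer is lifted (its centre more than 15 mm above where it lies on the deck) (height (world z) of any of washer_a_center, washer_b_center, washer_c_center above 0.0705 m).
It fails at once if the standoff or the knob is knocked over, lifted or shifted by more than 20 mm (distance of any of standoff, dial_knob from where it was at the start of the episode above 0.02 m or angle between any of standoff, dial_knob's own z axis and vertical above 0.5 rad).
It fails at once if another thing on the bench is shifted by more than 30 mm (distance of any of jar, driver, bit_case, mug, gearbox from where it was at the start of the episode above 0.03 m).
It also fails if it takes over 64 s, if anything falls off the work surface, if the arm or the gripper's body presses on something with over 40 N, if the wrist force passes 120 N, or if a joint passes its speed limit or range.

## Working session

There is one attempt and no reset: what is moved stays moved. The work goes in short steps, Python scripts to look and compute and a tool call to move; the robot and the scene stay as the last step left them, time stands still between calls to the robot, and variables do not carry over. Pictures are saved under pics/ and viewed, at most 10 in all, crops included, and the job is handed in when it is done.

Besides the shell and the picture viewer there is one more tool, called after "Request:" in YAML: its name, and indented under it one key for each argument. apply_moves: Moves the arm, as the interface text tells. Its arguments: {"type":"object","properties":{"steps":{"type":"array"}},"required":["steps"]}

```bash
mkdir -p pics; ls; cat > h.py <<'E'
import numpy as np, cv2
from workcell import bot, camera, get_calibration
def cal(n):
    c=get_calibration(n); f=200/np.tan(np.radians(c["fov_y"])/2)
    K=np.array([[f,0,c["cx"]],[0,f,c["cy"]],[0,0,1]]); R,_=cv2.Rodrigues(np.array(c["rvec"],float))
    return K,np.array(c["dist_coeffs"],float),R,np.array(c["tvec"],float).ravel()
def ray(n,uv,z):
    K,d,R,t=cal(n); p=cv2.undistortPoints(np.array(uv,float).reshape(-1,1,2),K,d).reshape(-1,2)
    D=np.c_[p,np.ones(len(p))]@R; C=-R.T@t
    return C+D*((z-C[2])/D[:,2])[:,None]
def snap(n,f):
    im,dp=camera(n); cv2.imwrite(f"pics/{f}.png",im[:,:,::-1]); return im,dp
E
python3 - <<'E'
from h import *
print(bot.get_obs())
for n in("top","side"):
    im,_=snap(n,n+"0"); K,d,R,t=cal(n); print(n,-R.T@t,K[0,0])
E
```

```text
pics
{'clock': 0.0, 'joint_pos': array([1.28796046e+00, 2.41391920e-01, 3.71890370e-03, 1.33520063e+00,
       6.77584213e-06, 1.57076629e+00]), 'joint_vel': array([-0.00014236, -0.00182596, -0.00072857, -0.00071092,  0.00080897,
       -0.00106373]), 'tau': array([-1.34045174e-03, -3.72314429e+01,  2.52411819e+01,  1.69955799e-02,
       -2.27901028e-04, -4.46640144e-06]), 'eef_pos': array([0.13937073, 0.47955854, 0.24742141]), 'tool_rot': array([ 1.40932095e-01,  9.90018720e-01, -1.02780996e-03, -1.49765368e-04]), 'ft_force': array([0.63896809, 0.1418726 , 0.31300249]), 'ft_torque': array([-0.00137442, -0.00191644, -0.04490474]), 'grasp_force': 0.0, 'grip_width': 0.08553649686873516}
top [4.29574296e-01 4.27616491e-04 1.26980524e+00] 419.9153091480776
side [-0.12524786 -0.89762308  1.11874653] 411.5865282522244
```

View pics/top0.png

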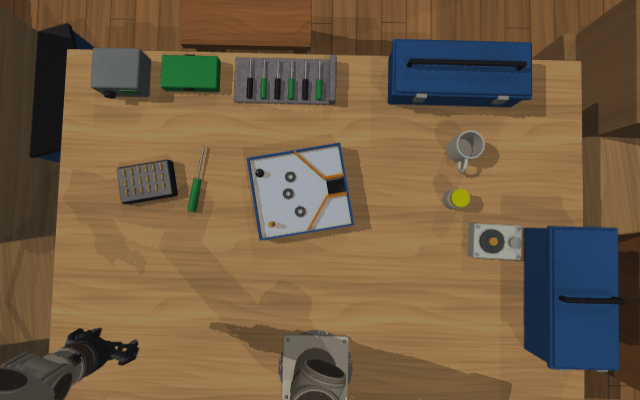

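View pics/side0.png

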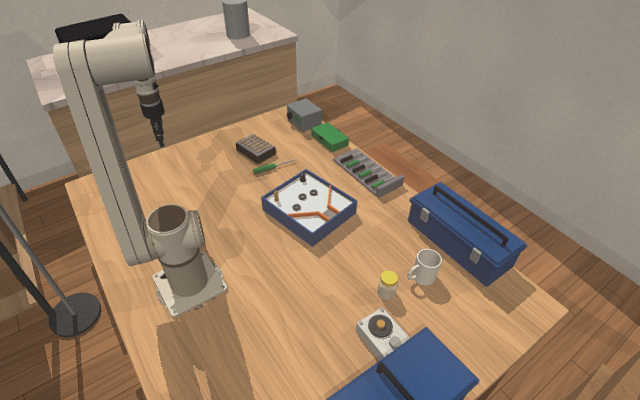

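The top view shows the tray around (300,191), yawed slightly, with the gate towards the right and the slot at (336,186). The washers are at about (290,177), (288,194) and (300,211), the knob at (260,173) and the standoff at (272,224). The side view confirms this layout.

```bash
cat >> h.py <<'E'
def cloud(n,dp):
    K,d,R,t=cal(n); v,u=np.mgrid[0:400,0:640]
    p=cv2.undistortPoints(np.stack([u,v],-1).reshape(-1,1,2).astype(float),K,d).reshape(-1,2)
    P=np.c_[p,np.ones(len(p))]*dp.reshape(-1,1)
    return ((P-t)@R).reshape(400,640,3)
def washers(n="top",T=None):
    "dark blobs on the deck, world xy at z=.059 (top face)"
    im,dp=camera(n); h=cv2.cvtColor(im,cv2.COLOR_RGB2HSV); m=((h[...,2]<125)&((h[...,1]<110)|(h[...,2]<60))).astype(np.uint8)
    m=cv2.morphologyEx(m,cv2.MORPH_CLOSE,np.ones((5,5))); k,_,s,c=cv2.connectedComponentsWithStats(m)
    return im,[(s[i,4],c[i],ray(n,c[i],.059)[0,:2]) for i in range(1,k) if 15<s[i,4]<2000 ]
E
python3 - <<'E'
from h import *
im,dp=camera("top"); P=cloud("top",dp); h=cv2.cvtColor(im,cv2.COLOR_RGB2HSV)
roi=np.zeros((400,640),bool); roi[135:250,240:362]=1
blue=roi&(h[...,0]>100)&(h[...,0]<130)&(h[...,1]>120)
orange=roi&(h[...,0]<22)&(h[...,1]>150)&(P[...,2]>.058)&(P[...,2]<.08)
rim=blue&(P[...,2]>.060)&(P[...,2]<.08)
print("z deck",np.median(P[195:205,310:318,2]),"rim",rim.sum(),np.percentile(P[rim][:,2],[10,50,90]))
ys,xs=np.nonzero(rim); W=ray("top",np.c_[xs,ys],.068)[:,:2]
r=cv2.minAreaRect(W.astype(np.float32)); print(r); print(cv2.boxPoints(r)) 
ys,xs=np.nonzero(orange); k,l,s,c=cv2.connectedComponentsWithStats(orange.astype(np.uint8)); print(s,c)
for i in range(1,k):
    if s[i,4]>10:
        b,a=np.nonzero(l==i); q=ray("top",np.c_[a,b],.068)[:,:2]; print(i,q.min(0),q.max(0), cv2.fitLine(q.astype(np.float32),cv2.DIST_HUBER,0,.01,.01).ravel())
_,w=washers()
for a in w:
    if 240<a[1][0]<362 and 135<a[1][1]<250: print(a)
a=cv2.resize(im[138:246,240:362],None,fx=6.5,fy=5.5,interpolation=cv2.INTER_CUBIC)
cv2.imwrite("pics/crop.png",cv2.resize(im[138:246,240:362],None,fx=5.5,fy=5.5,interpolation=cv2.INTER_CUBIC)[:,:,::-1])
E
```

```text
z deck 0.05214950637230857 rim 524 [0.0652693  0.06803687 0.07115635]
((0.5178578495979309, 0.05619040131568909), (0.23803484439849854, 0.2720492482185364), 10.926111221313477)
[[ 0.3752154   0.16719031]
 [ 0.42678046 -0.09992734]
 [ 0.6605003  -0.05480951]
 [ 0.60893524  0.21230814]]
[[     0      0    640    400 255779]
 [   294    152     49     27    115]
 [   308    192     39     38    102]
 [   272    222      2      2      3]
 [   273    225      1      1      1]] [[319.49883689 199.51094891]
 [318.75652174 169.23478261]
 [325.08823529 205.24509804]
 [272.66666667 222.33333333]
 [273.         225.        ]]
1 [ 0.55632069 -0.06449807] [0.62968386 0.07549636] [0.5147599  0.8573344  0.58448565 0.01000882]
2 [ 0.40903273 -0.07705892] [0.51760491 0.02919396] [ 0.7827183  -0.62237614  0.468017   -0.00742088]
(np.int32(1655), array([301.18308157, 186.7407855 ]), array([0.53027503, 0.05234145]))
(np.int32(99), array([289.96969697, 176.6969697 ]), array([0.55863177, 0.08564526]))
(np.int32(99), array([288.        , 193.28282828]), array([0.51033798, 0.08991951]))
(np.int32(98), array([299.8877551 , 211.21428571]), array([0.45941178, 0.0540992 ]))
```

View pics/crop.png

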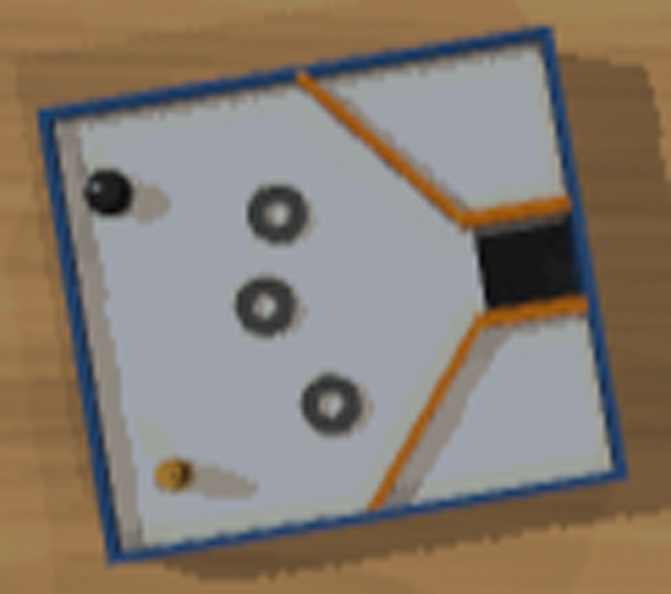

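The crop shows the deck clearly: the slot at crop (525,270), three washers with open holes, the knob at crop (108,192) and the standoff at crop (172,474). The fit gives the tray origin at about (0.5215, 0.0375) with a yaw of about 10.9°. I'll push with the jaws almost shut, as a two-point cradle, starting with the middle washer.

Request:
apply_moves:
  steps:
    - [[-0.16, -0.084, 0], [0, 0, 0], 0.1]
    - [[-0.16, -0.084, 0], [0, 0, 0], 0.1]
    - [[-0.16, -0.084, 0], [0, 0, 0], 0.1]
    - [[-0.16, -0.084, 0], [0, 0, 0], 0.1]
    - [[-0.16, -0.084, 0], [0, 0, 0], 0.1]
    - [[-0.16, -0.084, 0], [0, 0, 0], 0.1]
    - [[-0.16, -0.084, 0], [0, 0, 0], 0.1]
    - [[-0.16, -0.084, 0], [0, 0, 0], 0.1]

```text
clock: 0.87
eef_pos: [0.3487, 0.2781, 0.2483]
tool_rot: [0.141, 0.99, 0.0, 0.0]
ft_force: [0.8, 0.2, 0.3]
grip_width: 0.0088
grasp_force: 0.0
```

Request:
apply_moves:
  steps:
    - [[-0.16, -0.084, 0], [0, 0, 0], 0.1]
    - [[-0.16, -0.084, 0], [0, 0, 0], 0.1]
    - [[-0.16, -0.084, 0], [0, 0, 0], 0.1]
    - [[-0.16, -0.084, 0], [0, 0, 0], 0.1]
    - [[-0.16, -0.084, 0], [0, 0, 0], 0.1]
    - [[-0.16, -0.084, 0], [0, 0, 0], 0.1]
    - [[0, 0, 0], [0, 0, 0.0388], 0.1]
    - [[0, 0, 0], [0, 0, 0.0388], 0.1]

```text
clock: 1.53
eef_pos: [0.5053, 0.1273, 0.2475]
tool_rot: [0.265, 0.964, -0.0, -0.0]
ft_force: [-0.1, -0.4, -0.2]
grip_width: 0.0089
grasp_force: 0.0
```

Request:
apply_moves:
  steps:
    - [[0, 0, 0], [0, 0, 0.0388], 0.1]
    - [[0, 0, 0], [0, 0, 0.0388], 0.1]
    - [[0, 0, 0], [0, 0, 0.0388], 0.1]
    - [[0, 0, 0], [0, 0, 0.0388], 0.1]
    - [[0, 0, 0], [0, 0, 0.0388], 0.1]
    - [[0, 0, 0], [0, 0, 0.0388], 0.1]
    - [[0, 0, 0], [0, 0, 0.0388], 0.1]
    - [[0, 0, 0], [0, 0, 0], 0.1]

```text
clock: 2.2
eef_pos: [0.5039, 0.1292, 0.248]
tool_rot: [0.637, 0.771, -0.0, -0.0]
ft_force: [0.5, -0.0, -0.4]
grip_width: 0.0083
grasp_force: 0.0
```

```bash
cat >> h.py <<'E'
O=np.array([.5215,.0375]); Y=np.radians(10.93); A=np.array([[np.cos(Y),np.sin(Y)],[-np.sin(Y),np.cos(Y)]])
def tray(p): return np.round((A@(np.array(p)[:2]-O))*1e3,1)
def state():
    from scipy.spatial.transform import Rotation as Q
    o=bot.get_obs(); M=Q.from_quat(o["tool_rot"]).as_matrix(); 
    x=A@M[:2,0]; print("t",round(o["clock"],2),"tray xy",tray(o["eef_pos"]),"z",round(o["eef_pos"][2]*1e3,1),"toolx angle in tray",np.degrees(np.arctan2(x[1],x[0])).round(2),"tilt",M[:2,2].round(3),"F",np.round(o["ft_force"],1),"w",round(o["grip_width"]*1e3,1))
E
python3 - <<'E'
from h import *
state()
im,w=washers()
for a in w:
    if 240<a[1][0]<362 and 135<a[1][1]<250: print(a[0],tray(a[2]))
print("lip",tray(ray("top",[327.5,187.1],.052)[0]), "knob",tray(ray("top",[240+108/5.5,138+192/5.5],.078)[0]),"stand",tray(ray("top",[240+172/5.5,138+474/5.5],.097)[0]))
E
```

```text
t 2.2 tray xy [ 0.1 93.4] z 248.0 toolx angle in tray 89.9 tilt [-0.001 -0.   ] F [ 0.5 -0.  -0.4] w 8.3
99 [45.6 40.2]
98 [-1.1 53.7]
98 [-57.8  28.1]
lip [ -1.6 -62.3] knob [ 68.3 123. ] stand [-81.6 111.2]
```

Request:
apply_moves:
  steps:
    - [[0, -0.003, 0.16], [0, 0, 0], 0.1]
    - [[0, 0, 0.16], [0, 0, 0], 0.1]
    - [[0, 0, 0.16], [0, 0, 0], 0.1]
    - [[0, 0, 0.16], [0, 0, 0], 0.1]
    - [[0, 0, 0.16], [0, 0, 0], 0.1]
    - [[0, 0, 0.06], [0, 0, 0], 0.1]
    - [[0, 0, 0.025], [0, 0, 0], 0.1]
    - [[0, 0, 0], [0, 0, 0], 0.1]

```text
clock: 2.92
eef_pos: [0.502, 0.1288, 0.0706]
tool_rot: [0.635, 0.772, -0.001, -0.001]
ft_force: [0.1, 0.0, -0.4]
grip_width: 0.0086
grasp_force: 0.0
```

Request:
apply_moves:
  steps:
    - [[-0.04, 0, 0], [0, 0, 0], 0.1]
    - [[-0.04, 0, 0], [0, 0, 0], 0.1]
    - [[-0.04, 0, 0], [0, 0, 0], 0.1]
    - [[-0.04, 0, 0], [0, 0, 0], 0.1]
    - [[-0.04, 0, 0], [0, 0, 0], 0.1]
    - [[-0.04, 0, 0], [0, 0, 0], 0.1]
    - [[0, 0, 0], [0, 0, 0], 0.1]
    - [[0, 0, 0], [0, 0, 0], 0.1]

```text
clock: 3.58
eef_pos: [0.5127, 0.0813, 0.0713]
tool_rot: [0.637, 0.771, 0.0, 0.0]
ft_force: [0.0, -0.5, 0.5]
grip_width: 0.0089
grasp_force: 0.0
```

```bash
python3 - <<'E'
from h import *
state()
im,w=washers()
for a in w:
    if 240<a[1][0]<362 and 135<a[1][1]<250: print(a[0],tray(a[2]))
s,_=camera("side")
cv2.imwrite("pics/c2.png",np.hstack([cv2.resize(im[130:250,235:365],(400,400)),cv2.resize(s[150:250,250:360],(400,400))])[:,:,::-1])
E
```

```text
t 3.58 tray xy [-0.3 44.6] z 71.3 toolx angle in tray 89.94 tilt [ 0. -0.] F [ 0.  -0.5  0.5] w 8.9
```

View pics/c2.png

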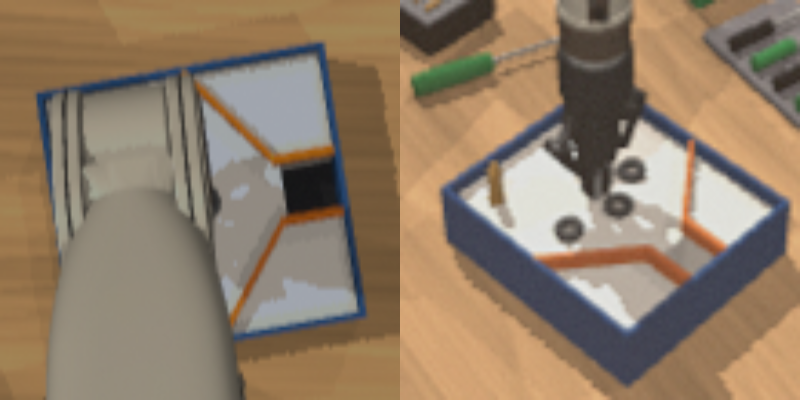

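Side crop: the middle washer, at crop (617,205), sits squarely ahead of the closed fingertips and the other two are untouched. I'll keep pushing.

Request:
apply_moves:
  steps:
    - [[-0.04, 0, 0], [0, 0, 0], 0.1]
    - [[-0.04, 0, 0], [0, 0, 0], 0.1]
    - [[-0.04, 0, 0], [0, 0, 0], 0.1]
    - [[-0.04, 0, 0], [0, 0, 0], 0.1]
    - [[-0.04, 0, 0], [0, 0, 0], 0.1]
    - [[-0.04, 0, 0], [0, 0, 0], 0.1]
    - [[-0.04, 0, 0], [0, 0, 0], 0.1]
    - [[-0.04, 0, 0], [0, 0, 0], 0.1]

```text
clock: 4.35
eef_pos: [0.5249, 0.0182, 0.0713]
tool_rot: [0.637, 0.771, -0.0, 0.0]
ft_force: [1.0, 0.2, -0.1]
grip_width: 0.0085
grasp_force: 0.1
```

Request:
apply_moves:
  steps:
    - [[-0.04, 0, 0], [0, 0, 0], 0.1]
    - [[-0.04, 0, 0], [0, 0, 0], 0.1]
    - [[-0.04, 0, 0], [0, 0, 0], 0.1]
    - [[-0.03, 0, 0], [0, 0, 0], 0.1]
    - [[0, 0, 0], [0, 0, 0], 0.1]
    - [[0, 0, 0], [0, 0, 0], 0.1]
    - [[0, 0, 0], [0, 0, 0], 0.1]
    - [[0, 0, 0], [0, 0, 0], 0.1]

```text
clock: 5.02
eef_pos: [0.5303, -0.0099, 0.0713]
tool_rot: [0.636, 0.771, -0.0, -0.0]
ft_force: [-1.3, -0.1, 0.5]
grip_width: 0.0086
grasp_force: 0.0
```

```bash
python3 - <<'E'
from h import *
state()
im,_=camera("top")
s,_=camera("side")
cv2.imwrite("pics/c3.png",np.hstack([cv2.resize(im[130:250,235:365],(400,400)),cv2.resize(s[160:250,260:360],(400,400))])[:,:,::-1])
E
```

```text
t 5.02 tray xy [ -0.3 -48.3] z 71.3 toolx angle in tray 90.04 tilt [-0.  0.] F [-1.3 -0.1  0.5] w 8.6
```

View pics/c3.png

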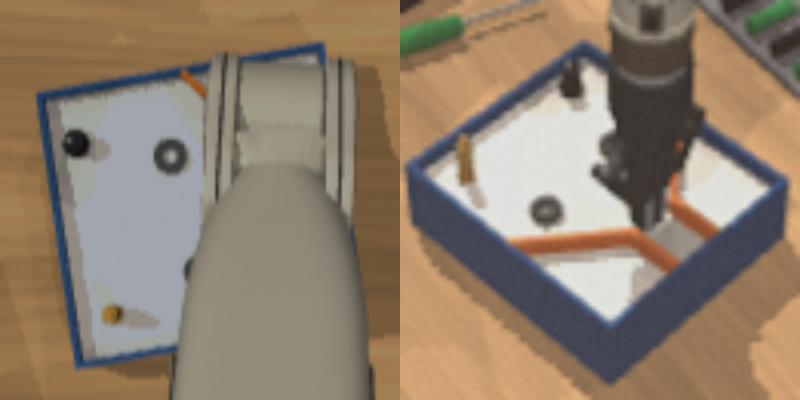

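Top and side crops: no washer remains in front of the fingers at the gate, and the other two, the knob and the standoff are undisturbed. I'll lift and go behind the far washer, then check the slot.

Request:
apply_moves:
  steps:
    - [[0, 0, -0.14], [0, 0, 0], 0.1]
    - [[0, 0, -0.14], [0, 0, 0], 0.1]
    - [[0, 0, -0.14], [0, 0, 0], 0.1]
    - [[0.12, 0.064, 0], [0, 0, 0], 0.1]
    - [[0.12, 0.064, 0], [0, 0, 0], 0.1]
    - [[0.12, 0.064, 0], [0, 0, 0], 0.1]
    - [[0.12, 0.064, 0], [0, 0, 0], 0.1]
    - [[0.12, 0.064, 0], [0, 0, 0], 0.1]

```text
clock: 5.78
eef_pos: [0.5706, 0.1212, 0.1555]
tool_rot: [0.636, 0.771, 0.0, 0.0]
ft_force: [0.3, -0.6, 0.0]
grip_width: 0.0085
grasp_force: 0.0
```

Request:
apply_moves:
  steps:
    - [[0, 0, 0], [0, 0, 0.0336], 0.1]
    - [[0, 0, 0], [0, 0, 0.0336], 0.1]
    - [[0, 0, 0], [0, 0, 0.0336], 0.1]
    - [[0, 0, 0], [0, 0, 0.0336], 0.1]
    - [[0, 0, 0], [0, 0, 0.0336], 0.1]
    - [[0, 0, 0], [0, 0, 0], 0.1]
    - [[0, 0, 0], [0, 0, 0], 0.1]
    - [[0, 0, 0], [0, 0, 0], 0.1]

```text
clock: 6.45
eef_pos: [0.5704, 0.1198, 0.1553]
tool_rot: [0.815, 0.58, -0.0, -0.0]
ft_force: [0.4, -0.1, -0.6]
grip_width: 0.0087
grasp_force: 0.0
```

```bash
python3 - <<'E'
from h import *
state()
im,_=camera("top")
s,_=camera("side")
cv2.imwrite("pics/c4.png",np.hstack([cv2.resize(np.clip(im[130:250,235:365].astype(int)*1.6,0,255).astype(np.uint8),(400,400)),cv2.resize(s[160:250,260:360],(400,400))])[:,:,::-1])
for r in ray("side",[[260+x/4,160+y*.225] for x,y in [(547-400,210)]],.0555): print(tray(r))
E
```

```text
t 6.45 tray xy [63.6 71.6] z 155.3 toolx angle in tray 59.91 tilt [-0. -0.] F [ 0.4 -0.1 -0.6] w 8.7
[-60.7  26. ]
```

View pics/c4.png

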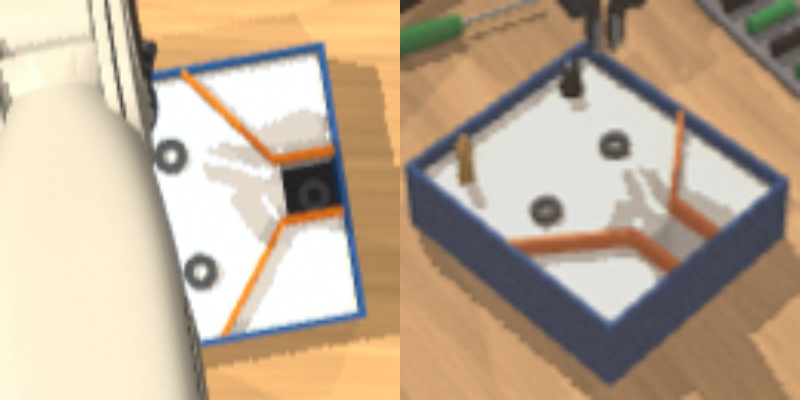

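The top crop shows the first washer lying in the slot at crop (315,192), with the other two on the deck. Next I'll descend and push the far washer diagonally.

Request:
apply_moves:
  steps:
    - [[0, 0, 0.13], [0, 0, 0], 0.1]
    - [[0, 0, 0.13], [0, 0, 0], 0.1]
    - [[0, 0, 0.12], [0, 0, 0], 0.1]
    - [[0, 0, 0.04], [0, 0, 0], 0.1]
    - [[0, 0, 0], [0, 0, 0], 0.1]
    - [[-0.04, 0, 0], [0, 0, 0], 0.1]
    - [[-0.04, 0, 0], [0, 0, 0], 0.1]
    - [[-0.04, 0, 0], [0, 0, 0], 0.1]

```text
clock: 7.22
eef_pos: [0.5626, 0.0963, 0.0718]
tool_rot: [0.816, 0.579, 0.0, 0.0]
ft_force: [0.2, 0.2, -0.1]
grip_width: 0.0086
grasp_force: 0.2
```

Request:
apply_moves:
  steps:
    - [[-0.04, 0, 0], [0, 0, 0], 0.1]
    - [[-0.04, 0, 0], [0, 0, 0], 0.1]
    - [[-0.04, 0, 0], [0, 0, 0], 0.1]
    - [[-0.04, 0, 0], [0, 0, 0], 0.1]
    - [[-0.04, 0, 0], [0, 0, 0], 0.1]
    - [[-0.04, 0, 0], [0, 0, 0], 0.1]
    - [[-0.04, 0, 0], [0, 0, 0], 0.1]
    - [[-0.04, 0, 0], [0, 0, 0], 0.1]

```text
clock: 7.88
eef_pos: [0.5412, 0.0359, 0.0713]
tool_rot: [0.816, 0.579, 0.0, -0.0]
ft_force: [-0.1, 0.0, 0.7]
grip_width: 0.0085
grasp_force: 0.3
```

Request:
apply_moves:
  steps:
    - [[-0.03, 0, 0], [0, 0, 0], 0.1]
    - [[0, 0, 0], [0, 0, 0], 0.1]
    - [[0.08, 0, 0], [0, 0, 0], 0.1]
    - [[0, 0, 0], [0, 0, -0.0336], 0.1]
    - [[0, 0, 0], [0, 0, -0.0336], 0.1]
    - [[0, 0, 0], [0, 0, -0.0336], 0.1]
    - [[0, 0, 0], [0, 0, -0.0336], 0.1]
    - [[0, 0, 0], [0, 0, -0.0336], 0.1]

```text
clock: 8.55
eef_pos: [0.5447, 0.0462, 0.0711]
tool_rot: [0.634, 0.773, -0.0, -0.0]
ft_force: [0.9, 0.1, 0.1]
grip_width: 0.0086
grasp_force: 0.0
```

```bash
python3 - <<'E'
from h import *
state()
im,w=washers("side")
for a in w:
    if 250<a[1][0]<365 and 150<a[1][1]<250: print(a[0],a[1],tray(a[2]))
cv2.imwrite("pics/c5.png",cv2.resize(im[160:250,260:360],(600,540))[:,:,::-1])
E
```

```text
t 8.55 tray xy [24.4  4.2] z 71.1 toolx angle in tray 90.33 tilt [-0. -0.] F [0.9 0.1 0.1] w 8.6
805 [257.46086957 153.87701863] [ 49.8 384.6]
37 [296.10810811 207.02702703] [-64.   25.8]
```

View pics/c5.png

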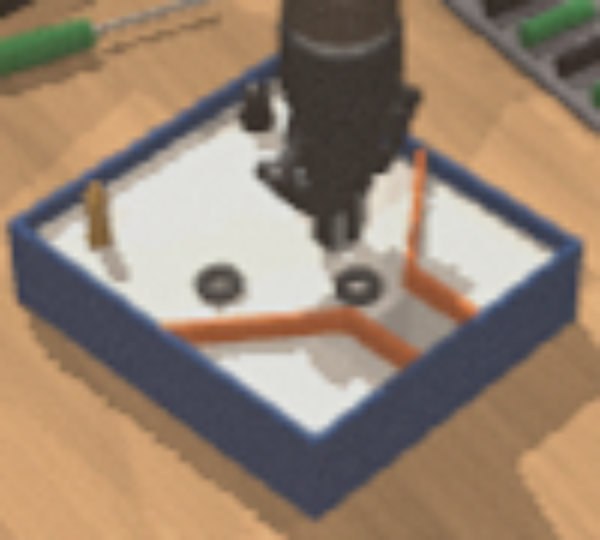

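The washer sits ahead of the gate at crop (358,285). I'll get its tray position from that pixel.

```bash
python3 - <<'E'
from h import *
print(*[tray(r) for r in ray("side",[[260+358/6,160+285/6],[260+220/6,160+285/6]],.0565)])
E
```

```text
[ -2.6 -36.9] [-62.6  24.5]
```

Request:
apply_moves:
  steps:
    - [[0, -0.04, 0], [0, 0, 0], 0.1]
    - [[0, -0.04, 0], [0, 0, 0], 0.1]
    - [[0, -0.036, 0], [0, 0, 0], 0.1]
    - [[0, 0, 0], [0, 0, 0], 0.1]
    - [[-0.04, 0, 0], [0, 0, 0], 0.1]
    - [[-0.04, 0, 0], [0, 0, 0], 0.1]
    - [[-0.04, 0, 0], [0, 0, 0], 0.1]
    - [[-0.04, -0.002, 0], [0, 0, 0], 0.1]

```text
clock: 9.27
eef_pos: [0.5283, 0.0092, 0.0715]
tool_rot: [0.637, 0.771, 0.0, 0.0]
ft_force: [-0.4, 0.8, 0.4]
grip_width: 0.0081
grasp_force: 0.2
```

Request:
apply_moves:
  steps:
    - [[-0.04, -0.002, 0], [0, 0, 0], 0.1]
    - [[-0.04, 0, 0], [0, 0, 0], 0.1]
    - [[-0.025, 0, 0], [0, 0, 0], 0.1]
    - [[0, 0, 0], [0, 0, 0], 0.1]
    - [[0, 0, -0.14], [0, 0, 0], 0.1]
    - [[0, 0, -0.14], [0, 0, 0], 0.1]
    - [[0, 0, -0.14], [0, 0, 0], 0.1]
    - [[0, 0, 0], [0, 0, 0], 0.1]

```text
clock: 9.93
eef_pos: [0.5348, -0.0105, 0.1611]
tool_rot: [0.636, 0.771, 0.003, 0.004]
ft_force: [0.8, 0.3, -0.5]
grip_width: 0.0085
grasp_force: 0.0
```

Request:
apply_moves:
  steps:
    - [[0.102, -0.082, 0], [0, 0, 0], 0.1]
    - [[0.102, -0.082, 0], [0, 0, 0], 0.1]
    - [[0.102, -0.082, 0], [0, 0, 0], 0.1]
    - [[0.102, -0.082, 0], [0, 0, 0], 0.1]
    - [[0.102, -0.082, 0], [0, 0, 0], 0.1]
    - [[0, 0, 0], [0, 0, -0.0373], 0.1]
    - [[0, 0, 0], [0, 0, -0.0373], 0.1]
    - [[0, 0, 0], [0, 0, -0.0373], 0.1]

```text
clock: 10.6
eef_pos: [0.4308, 0.0747, 0.1552]
tool_rot: [0.489, 0.872, 0.0, 0.0]
ft_force: [0.0, 0.3, -0.0]
grip_width: 0.0086
grasp_force: 0.0
```

Request:
apply_moves:
  steps:
    - [[0, 0, 0], [0, 0, -0.0373], 0.1]
    - [[0, 0, 0], [0, 0, -0.0373], 0.1]
    - [[0, 0, 0], [0, 0, -0.0373], 0.1]
    - [[0, 0, 0], [0, 0, 0], 0.1]
    - [[0, 0, 0], [0, 0, 0], 0.1]
    - [[0, 0, 0], [0, 0, 0], 0.1]
    - [[0, 0, 0], [0, 0, 0], 0.1]
    - [[0, 0, 0], [0, 0, 0], 0.1]

```text
clock: 11.27
eef_pos: [0.4313, 0.0741, 0.1552]
tool_rot: [0.332, 0.943, -0.0, -0.0]
ft_force: [-0.1, 0.1, 0.4]
grip_width: 0.0084
grasp_force: 0.0
```

```bash
python3 - <<'E'
from h import *
state()
im,_=camera("top")
s,w=washers("side")
for a in w:
    if 250<a[1][0]<365 and 150<a[1][1]<250: print(a[0],a[1],tray(a[2]))
cv2.imwrite("pics/c6.png",np.hstack([cv2.resize(np.clip(im[130:250,235:365].astype(int)*1.6,0,255).astype(np.uint8),(400,400)),cv2.resize(s[160:250,260:360],(400,400))])[:,:,::-1])
E
```

```text
t 11.27 tray xy [-81.6  53. ] z 155.2 toolx angle in tray 130.23 tilt [-0.  0.] F [-0.1  0.1  0.4] w 8.4
35 [296.02857143 207.17142857] [-64.8  25.5]
```

View pics/c6.png

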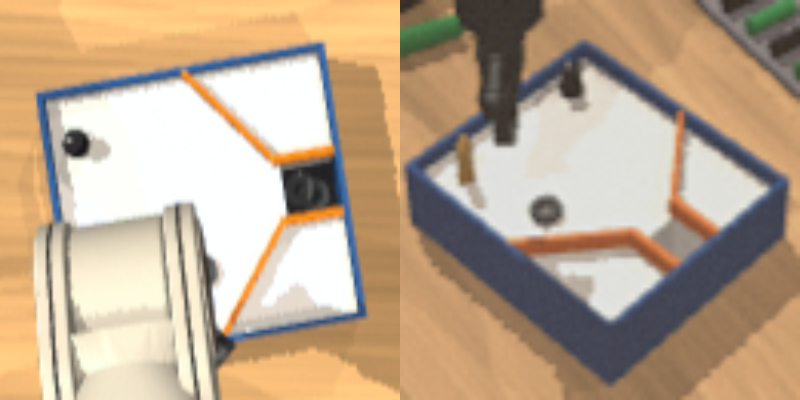

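The top crop shows two washers overlapping in the slot. The last is still on the deck, and the fingers stand behind it. I'll make a 2 mm sideways correction, then descend and push.

Request:
apply_moves:
  steps:
    - [[0, 0.01, 0.13], [0, 0, 0], 0.1]
    - [[0, 0, 0.13], [0, 0, 0], 0.1]
    - [[0, 0, 0.12], [0, 0, 0], 0.1]
    - [[0, 0, 0.04], [0, 0, 0], 0.1]
    - [[0, 0, 0], [0, 0, 0], 0.1]
    - [[-0.04, 0, 0], [0, 0, 0], 0.1]
    - [[-0.04, 0, 0], [0, 0, 0], 0.1]
    - [[-0.04, 0, 0], [0, 0, 0], 0.1]

```text
clock: 12.03
eef_pos: [0.4528, 0.0602, 0.0719]
tool_rot: [0.332, 0.943, 0.0, 0.001]
ft_force: [0.2, -0.6, 0.4]
grip_width: 0.0085
grasp_force: 0.1
```

Request:
apply_moves:
  steps:
    - [[-0.04, 0, 0], [0, 0, 0], 0.1]
    - [[-0.04, 0, 0], [0, 0, 0], 0.1]
    - [[-0.04, 0, 0], [0, 0, 0], 0.1]
    - [[-0.04, 0, 0], [0, 0, 0], 0.1]
    - [[-0.04, 0, 0], [0, 0, 0], 0.1]
    - [[-0.04, 0, 0], [0, 0, 0], 0.1]
    - [[-0.04, 0, 0], [0, 0, 0], 0.1]
    - [[-0.04, 0, 0], [0, 0, 0], 0.1]

```text
clock: 12.7
eef_pos: [0.5018, 0.02, 0.0713]
tool_rot: [0.332, 0.943, -0.0, -0.0]
ft_force: [-0.5, -0.2, 0.5]
grip_width: 0.0085
grasp_force: 0.2
```

Request:
apply_moves:
  steps:
    - [[-0.02, 0, 0], [0, 0, 0], 0.1]
    - [[0.08, 0, 0], [0, 0, 0], 0.1]
    - [[0, 0, 0], [0, 0, 0.0373], 0.1]
    - [[0, 0, 0], [0, 0, 0.0373], 0.1]
    - [[0, 0, 0], [0, 0, 0.0373], 0.1]
    - [[0, 0, 0], [0, 0, 0.0373], 0.1]
    - [[0, 0, 0], [0, 0, 0.0373], 0.1]
    - [[0, 0, 0], [0, 0, 0.0373], 0.1]

```text
clock: 13.37
eef_pos: [0.492, 0.0279, 0.0713]
tool_rot: [0.639, 0.77, -0.0, 0.0]
ft_force: [-0.1, -0.3, 0.0]
grip_width: 0.0086
grasp_force: 0.0
```

```bash
python3 - <<'E'
from h import *
state()
im,_=camera("side")
cv2.imwrite("pics/c7.png",cv2.resize(im[160:250,260:360],(600,540))[:,:,::-1])
E
```

```text
t 13.37 tray xy [-30.8  -3.8] z 71.3 toolx angle in tray 89.69 tilt [ 0. -0.] F [-0.1 -0.3  0. ] w 8.6
```

View pics/c7.png

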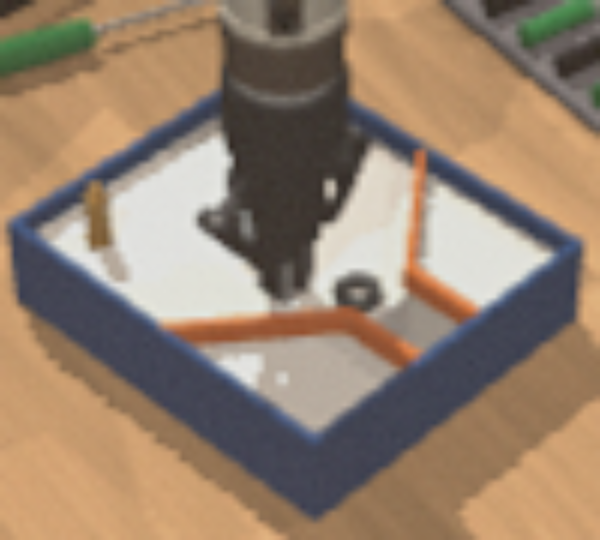

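The last washer is at crop (358,291), just ahead of the gate (tray about (-3,-36)). I'll back off, line up and push it through.

Request:
apply_moves:
  steps:
    - [[0.03, 0, 0], [0, 0, 0], 0.1]
    - [[0, 0.05, 0], [0, 0, 0], 0.1]
    - [[0, 0.05, 0], [0, 0, 0], 0.1]
    - [[0, 0.045, 0], [0, 0, 0], 0.1]
    - [[-0.04, 0, 0], [0, 0, 0], 0.1]
    - [[-0.04, 0, 0], [0, 0, 0], 0.1]
    - [[-0.04, 0, 0], [0, 0, 0], 0.1]
    - [[-0.04, 0.003, 0], [0, 0, 0], 0.1]

```text
clock: 14.08
eef_pos: [0.5252, 0.0071, 0.0711]
tool_rot: [0.636, 0.771, -0.0, -0.0]
ft_force: [0.7, 0.1, -0.2]
grip_width: 0.0084
grasp_force: 0.1
```

Request:
apply_moves:
  steps:
    - [[-0.04, 0.003, 0], [0, 0, 0], 0.1]
    - [[-0.04, 0, 0], [0, 0, 0], 0.1]
    - [[-0.017, 0, 0], [0, 0, 0], 0.1]
    - [[0, 0, 0], [0, 0, 0], 0.1]
    - [[0, 0, -0.14], [0, 0, 0], 0.1]
    - [[0, 0, -0.14], [0, 0, 0], 0.1]
    - [[0, 0, -0.14], [0, 0, 0], 0.1]
    - [[0, 0, 0], [0, 0, 0], 0.1]

```text
clock: 14.75
eef_pos: [0.5336, -0.0107, 0.1612]
tool_rot: [0.636, 0.771, 0.003, 0.004]
ft_force: [1.3, 0.1, 1.2]
grip_width: 0.0086
grasp_force: 0.0
```

Request:
apply_moves:
  steps:
    - [[0.15, -0.1, -0.1], [0, 0, 0], 0.1]
    - [[0.15, -0.1, -0.1], [0, 0, 0], 0.1]
    - [[0.15, -0.1, 0], [0, 0, 0], 0.1]
    - [[0.15, -0.1, 0], [0, 0, 0], 0.1]
    - [[0.15, 0, 0], [0, 0, 0], 0.1]
    - [[0, 0, 0], [0, 0, 0], 0.1]
    - [[0, 0, 0], [0, 0, 0], 0.1]
    - [[0, 0, 0], [0, 0, 0], 0.1]

```text
clock: 15.42
eef_pos: [0.4232, 0.1213, 0.1952]
tool_rot: [0.636, 0.772, -0.0, 0.0]
ft_force: [0.8, -0.8, 0.3]
grip_width: 0.0086
grasp_force: 0.0
```

```bash
python3 - <<'E'
from h import *
state()
im,dp=camera("top"); P=cloud("top",dp)
s,_=camera("side")
m=np.array([[np.all(np.abs(tray(P[r,c])-[0,-86])<[19,22]) for c in range(320,350)] for r in range(170,200)])
print("slot z percentiles",np.percentile(P[170:200,320:350,2][m],[5,50,95,100]))
cv2.imwrite("pics/c8.png",np.hstack([cv2.resize(np.clip(im[160:210,310:360].astype(int)*2,0,255).astype(np.uint8),(400,400)),cv2.resize(s[160:250,260:360],(400,400))])[:,:,::-1])
E
```

```text
t 15.42 tray xy [-80.6 100.9] z 195.2 toolx angle in tray 90.06 tilt [ 0. -0.] F [ 0.8 -0.8  0.3] w 8.6
slot z percentiles [0.00202607 0.01267087 0.04186649 0.04869172]
```

View pics/c8.png

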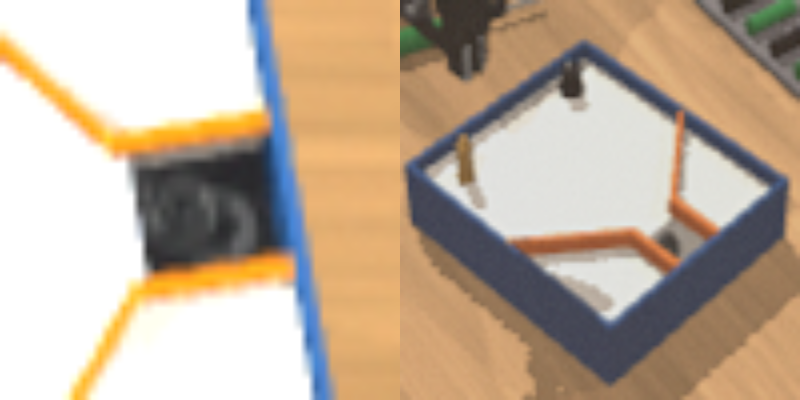

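```bash
python3 - <<'E'
from h import *
im,dp=camera("top"); P=cloud("top",dp)
print((P[177:197,326:347,2]*1e3).round().astype(int))
E
```

```text
[[  70   69   68   69   66   70   66   67   69   69   70   67   64   58
    52   49   45   50   71   70    7]
 [  69   63   68   67   71   69   65   58   49   52   44   35   29   30
    23   17   12   42   68   69    2]
 [  65   61   51   49   42   35   35   26   25   19   12    6    1    9
     5    5    2   35   68   60   68]
 [  34   31   22   20   14   13    7    6    8   10    6   -1    9    4
     6   -1    9   26   67   68   68]
 [   2   32   35   31    8    5    5    5    6   -1    4    0    1    7
     5    9    6   24   61   70   66]
 [   2   43   41   33   19   18   15   14   22    1 1270    2    9    1
     5    0   -2   15   53   66   67]
 [  51   40   40   35   26   16   14   15   13   21    9    2    3    7
     7    8    5    9   48   68   67]
 [  54   47   45   46   26   18   19   16   21   18   20    9    9    3
     8    6    7    3   41   68   71]
 [  52   40   47   39   23   24    5    3   20   24   17    9   12   11
    10    4    3    6   32   69   71]
 [  52   41   45   48   27   20    4   12   14   21   30   19   13    6
    17   16    7    8   24   62   73]

[... 400 characters left out ...]
7
    12   10    4    5    3   36   69]
 [  53   53    8   14   15   21   18   18   17   13    8    7   11   10
    12   11    6    6    1   31   67]
 [  49   53    8    7    2    2    7 1270    7   11    9   12   11   12
    15    0    6    5    6   68   66]
 [  55   54   -1    8    1    0    4    2    8   13   11   13    9   68
    68   71   69   66   64   71   73]
 [  58   56    5    6    3    4    6   68   72   68   67   68   68   67
    69   66   67   69   66   69   70]
 [  55   67   71   65   65   67   67   69   67   68   68   71   70   67
    69   68   66   67   61   52   52]
 [  67   69   64   66   68   69   70   70 1270   73   64   70   59   49
    52   53   50   51   54   48   53]]
```

The last washer leans on the lip wall with its centre about 32 mm up, below the 44 mm limit. All three are in the slot, so I'm handing in.

```bash
python3 -c "
from workcell import bot
print(bot.job_done())"
```

```text
the job is handed in; nothing more can be done
None
```

All three washers went through the gate into the slot one at a time, with the standoff and knob left standing; I handed the job in at about 15.5 s, and no verdict came back.

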